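True the plate nest's corner with a square

TASK

The fence of the microplate nest has been knocked inwards: take the L-shaped setting square out of the white tray and press it gently into the nest's corner, against rail and fence at once, until the fence has swung back and both outer faces of the square sit flush without a gap. Keep it pressed on both faces like that for a good second with a few newtons on each (3 to 12 N is right, more than 20 N on either upsets the nest), then draw it off without shifting the fence and lay it flat in the tray again. Move the fence with the square only, not with the gripper, and leave the other things where they are.

Things in the scene. Friction and masses are not known exactly. Their poses are not given: they have to be found in the camera images.
- nest: Microplate nest fixed to the bench: grey painted plate 200 (x) x 180 (y) x 12 mm, origin at the centre of its underside. On it stand the rail (along the +y side, parallel to x) and the pivoting fence (at the +x side, running towards -y), both 22 mm high (tops 34 mm over the bench). They form an inside corner nominally at x = 70, y = 60 mm, open to -x and -y.
- rail_line (a point): Rail of the nest, an aluminium bar from nest x = -90 to +66 mm, 15 mm thick, 22 mm high, firm under a gentle push; axes parallel to the nest's. Origin on its NOMINAL face line (nest x = 0, y = 60, z = 12 mm). The bar is clamped in slots: its real face, looking to -y, stands up to 6 mm either side of that line, which this pose does not show: find it by touch.
- fence (a joint): Angle of the fence in rad: 0 = exactly square to the rail; positive = swung inwards, its free end towards nest -x (0.05 to 0.13 at the start). It turns between -0.12 and 0.25 about an upright axis at nest x = 70, y = 60 mm, in the plane of its face; a stiff pivot (about 0.2 N m of friction, no spring) keeps it where it is left.
- fence_tip (a point): The fence: aluminium bar 110 mm long, 14 mm thick, 22 mm high. This point: its free end, on its face, 115 mm from the pivot axis, 11 mm above the nest's top. The face looks along its own -x and the bar runs from 5 to 115 mm from the pivot along -y. When it is square to the rail its axes are parallel to the nest's. A straight face pressed flat against it squares it, as the pivot end cannot yield.
- square_grip (a point): Centre of the square's upright grip fin, the place to take it, 45 mm above the square's underside. Fin: 44 mm long (x), 12 mm thick (y, the way to pinch it), from 8 to 62 mm above the underside. Seen from here the long leg's outer face is at y = +35 mm (x = -55 to +39), the short leg's outer face at x = +45 mm (y = -45 to +29); the outer corner is relieved by 6 mm.
- square: The setting square: bare steel, 0.32 kg give or take 30 %, an L lying flat, legs 100 mm (along x) and 80 mm (along y), 20 mm wide, 16 mm thick, an 8 mm web between. Origin on its underside, 5 mm in -x and 5 mm in -y from the fin's centre. Its +y face (long leg) goes on the rail and its +x face (short leg) on the fence; its axes are then parallel to the nest's.
- tray: Shallow white plastic tool tray fixed to the bench, 180 (x) x 250 (y) x 12 mm high outside, walls and floor 3 mm. Origin at the centre of its underside. It holds the square, and beside it a plain straight-edge.
- straightedge: Bystander in the tray: straight steel bar 110 x 26 x 16 mm with the same kind of upright fin (44 x 12 mm, to 62 mm high) in its middle. Origin at the centre of its underside. Leave it.
- flask: Bystander: stoppered conical flask, 72 mm wide, 122 mm high. Origin at the centre of its underside.
- bottle: Bystander: white plastic bottle, 68 mm wide, 140 mm high. Origin at the centre of its underside.
- tipbox: Bystander: box of pipette tips, 115 x 82 mm, 67 mm high. Origin at the centre of its underside.
- jar: Bystander: small jar with a screw lid, 60 mm wide, 75 mm high. Origin at the centre of its underside.
- marker: Bystander: marker pen, 120 mm long and 13 mm thick, lying on the bench. Origin at the centre of its underside.
- beaker: Bystander: beaker, 70 mm wide, 85 mm high. Origin at the centre of its underside.
Not all that is in view belongs to the job. Leave any green look-alike of the square alone.

How it is judged (in metres and radians):
On the way:
1. the square is pressed against rail and fence at once (over 2 N on each), parallel to the rail, with the fence square to the rail (within 0.02 rad), and held so for 0.8 s (value of joint fence between -0.02 and 0.02 rad and contact force between square and rail above 2 N and contact force between square and fence above 2 N and angle between the x axis of square and the x axis of nest, either way round below 0.02 rad and angle between square's own z axis and vertical below 0.05 rad), for 0.8 s.
At the end, for the whole second after the job is handed in: The fence is square to the rail within 0.02 rad (joint between -0.02 and 0.02); the square lies flat (within 0.06 rad) on the floor of the tray, its origin within 60 mm (x) and 100 mm (y) of the tray's centre, released and at rest (value of joint fence between -0.02 and 0.02 rad and x of square in the frame of tray between -0.06 and 0.06 m and y of square in the frame of tray between -0.1 and 0.1 m and z of square in the frame of tray below 0.007 m and angle between square's own z axis and vertical below 0.06 rad and linear speed of square below 0.01 m/s and angular speed of square below 0.1 rad/s); the robot touches nothing.
It fails at once if the square is pressed with more than 20 N on the rail (contact force between square and rail above 20 N).
It fails at once if the square is pressed with more than 20 N on the fence (contact force between square and fence above 20 N).
It fails at once if the robot itself pushes the fence (contact force between the arm and fence above 1 N).
It fails at once if the fingers push the fence (contact force between the fingers and fence above 1 N).
It fails at once if a bystander is moved by more than 30 mm (distance of any of straightedge, flask, bottle, tipbox, platestack, jar, marker, beaker from where it was at the start of the episode above 0.03 m).
It also fails if it takes over 72 s, if anything falls off the work surface, if the arm or the gripper's body presses on something with over 40 N, if the wrist force passes 120 N, or if a joint passes its speed limit or range.

ROBOT

A 6-joint arm with a two-finger parallel gripper is mounted at the origin on the work surface. World frame = base frame: x ahead of the robot, y to its left, z up, the work surface at z = 0. Lengths are in m, angles in degrees, forces in N, time in s.
With the tool pointing down it reaches from about 0.4 to 0.825 m from the base axis. Payload 7 kg.
Tool frame: the origin (TCP) lies at the very end of the fingers, on their centre line; the grasp point (between the pads) lies 19 mm behind it; z points along the fingers, y is the direction in which the jaws open and shut (so a half turn about z gives the same grasp; the last joint's range is limited). The gripper opens to 88 mm and grips with 3 to 60 N. Pads are 19 mm wide; open, the fingers measure 130 mm over their backs; the gripper's body (78 mm by 193 mm) begins 47 mm behind the grasp point.
Start: joints at [16.507, 20.546, 0.682, 0, -70.136, -16.507], TCP at [0.675, -0, 0.227] pointing down, gripper open.
Joint ranges: [-176.03, 176.03], [-82.01, 121.73], [-58.28, 71.71], [-173.87, 95.51], [-174.79, -0.11], [-173.66, 173.66]. Speed limits (degrees/s): [136.94, 136.94, 172.46, 180, 180, 180].

INTERFACE

Orientations are given as [roll, pitch, yaw] about the fixed x, y, z axes, in that order (R = Rz(yaw) Ry(pitch) Rx(roll)).
In Python, from plant import ctrl, snapshot, workorder gives the robot as it stands. The module is installed in compiled form; this text tells all that it offers.
- The arm moves only by the shell command python3 -m creep 'ROWS'. ROWS is JSON, a list of rows, each a list of 5 numbers: the shift along the tool's x, y, z scaled (see below), then the turn about the tool's z scaled (see below), then the finger opening in mm, from 0 to 87.6. A call has exactly 8 rows; each row is the pose to reach, as a shift and turn from the pose commanded when the call began, along the tool's axes at that moment, turning the shorter way round; what a row does not reach only later rows make up. The controller multiplies each number of a shift by 0.1 m and each number of a turn by 180 degrees. A row lasts 1/12 s, in which the tool goes at most 41.7 mm and 7.16 degrees, less where a joint would pass 70% of its speed; a pose out of reach is approached as far as the arm can. A call with a number of a shift or a turn outside -1 to 1 is refused whole. A call with a gripper value outside its range is refused whole. The fingers move at their own pace and stop on an object; the grip force is fixed at half the most. Time passes only in rows, so rows that repeat a pose let the fingers close, or fill a call up. It gives the time, the measured TCP pose, the force and the opening at its end, in the units of the state.
- ctrl.get_obs(): the state, without advancing time (a new reading comes with each control period).
- snapshot(name): name is "scene" or "side" or "wrist"; returns a dict with "img" (420x560x3 uint8, blue, green, red), "camera_matrix" (3x3 intrinsics, pixels), "k1" (the pictures are not rectified: a ray, as slopes to the right and down, at radius r is drawn at 1 + k1 r^2 times it, then the intrinsics apply), "xyz" and "rotation" of the camera in the world. Camera axes: x right, y up, looking along -z (the intrinsics and any distortion apply to the point x, -y, -z); pixel columns grow to the right and rows downward; lengths in m; the calibration is good to about 2 mm. A picture is of the moment at which its call begins. There is no depth.
- workorder.close_job(): hands the job in, once; it reports no verdict.
The state is a dict: "clock": time; "joint_pos": joint angles; "qvel": joint speeds; "tau": joint torques, N m; "tool_pos": TCP position; "orientation": TCP orientation; "force": force on the tool from outside, world axes, zero at the start; "moment": the same for the moment, N m; "opening": finger opening in m.
Only numpy, scipy, OpenCV 4.12 (cv2) and the standard library are available. Lean on these libraries where they do the work, as an engineer would, in place of code of your own. Each camera call takes 0.05 s, during which the arm holds its last target.

## Working session

There is one attempt and no reset: what is moved stays moved. The work goes in short steps, Python scripts to look and compute and a shell command to move; the robot and the scene stay as the last step left them, time stands still between calls to the robot, and variables do not carry over. Pictures are saved under pics/ and viewed, and the job is handed in when it is done.

```bash
mkdir -p pics; python3 - <<'E'
from plant import ctrl, snapshot
import cv2
print(ctrl.get_obs())
for n in ("scene","side","wrist"):
    s=snapshot(n); cv2.imwrite(f"pics/{n}0.png",s["img"]); print(n,s["camera_matrix"],s["k1"],s["xyz"],s["rotation"])
E
```

```text
{'clock': 0.0, 'joint_pos': array([ 1.65071770e+01,  2.05902332e+01,  6.33831192e-01, -2.04053417e-02,
       -7.01365700e+01, -1.65052779e+01]), 'qvel': array([ 0.03031052, -0.05439411,  0.03088886,  0.04693934, -0.0137684 ,
       -0.13044488]), 'tau': array([-8.00930356e-04, -5.82726967e+01,  2.93058443e+01,  6.99745238e+00,
        6.93249181e-03, -2.06530804e-04]), 'tool_pos': array([ 6.74504246e-01, -2.37772817e-05,  2.25635802e-01]), 'orientation': array([ 1.79905409e+02, -8.02429813e-03, -9.00050432e+01]), 'force': array([-0.44198746, -0.25037142, -0.87145042]), 'moment': array([-0.05683308, -0.03702695, -0.02409265]), 'opening': 0.08774258525908056}
scene [[382.51825715   0.         280.65368238]
 [  0.         382.51825715 210.12632493]
 [  0.           0.           1.        ]] 0.036845531933780755 [ 0.94706878 -0.28189763  0.94306443] [29.64427099 -0.16562583 57.64154164]
side [[455.22559579   0.         283.24300387]
 [  0.         455.22559579 209.87619682]
 [  0.           0.           1.        ]] -0.1017673739161162 [0.28722999 1.37547301 0.89111988] [ 5.94961874e+01 -1.02591483e-01 -1.69989102e+02]
wrist [[355.24048191   0.         274.28474864]
 [  0.         355.24048191 215.70836978]
 [  0.           0.           1.        ]] -0.07686738937276207 [ 0.67524932 -0.06588152  0.38444972] [-1.43582214e+01 -1.32714585e-01  1.79964833e+02]
```

View pics/scene0.png

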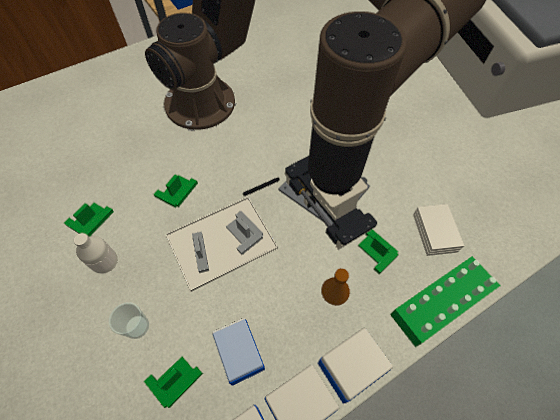

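View pics/side0.png

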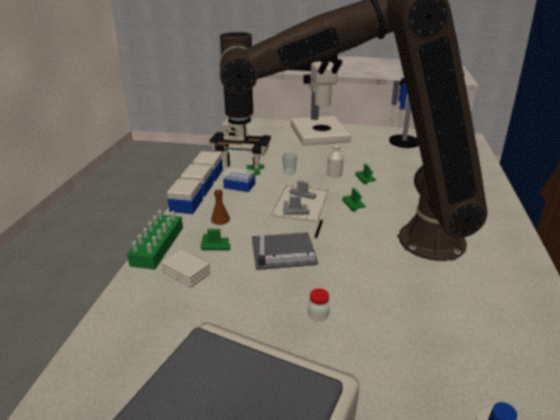

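View pics/wrist0.png

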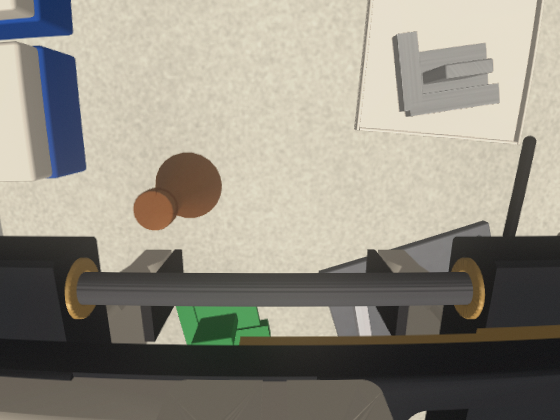

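```bash
cat > h.py <<'E'
import numpy as np, cv2
from scipy.spatial.transform import Rotation as Ro
from plant import ctrl, snapshot
def snap(n,fn):
    s=snapshot(n); cv2.imwrite(f"pics/{fn}.png",s["img"]); return s
def ray(s,px):
    px=np.array(px,float).reshape(-1,1,2); k=s["k1"]
    u=cv2.undistortPoints(px,s["camera_matrix"],np.array([k,0,0,0.])).reshape(-1,2)
    R=Ro.from_euler('xyz',s["rotation"],degrees=True).as_matrix()
    return np.array(s["xyz"]),np.c_[u[:,0],-u[:,1],-np.ones(len(u))]@R.T
def onz(s,px,z):
    c,d=ray(s,px); return c+d*((z-c[2])/d[:,2])[:,None]
def proj(s,P):
    R=Ro.from_euler('xyz',s["rotation"],degrees=True).as_matrix()
    q=(np.array(P,float).reshape(-1,3)-s["xyz"])@R
    x=q[:,:2]/-q[:,2:]*[1,-1]; r2=(x**2).sum(1,keepdims=True); x=x*(1+s["k1"]*r2)
    K=s["camera_matrix"]; return x@np.diag([K[0,0],K[1,1]])+[K[0,2],K[1,2]]
E
python3 - <<'E'
from h import *
np.set_printoptions(precision=4,suppress=True)
s=snap("wrist","w1")
print(onz(s,[(408,114),(498,103),(398,35)],.019), onz(s,[(446,72),(492,66)],.065))
print("tray corner",onz(s,[(358,129),(517,142)],.012))
print("nest",onz(s,[(320,271),(488,223)],.012))
s=snap("scene","s1")
print("tray",onz(s,[(167,239),(249,199),(276,248),(192,290)],.012))
o=ctrl.get_obs();print(o["clock"],o["tool_pos"])
E
```

```text
[[ 0.5398 -0.0779  0.019 ]
 [ 0.4456 -0.0911  0.019 ]
 [ 0.5548 -0.1526  0.019 ]] [[ 0.5255 -0.1127  0.065 ]
 [ 0.4838 -0.1193  0.065 ]]
tray corner [[ 0.5884 -0.0624  0.012 ]
 [ 0.4141 -0.0519  0.012 ]]
nest [[0.6229 0.0941 0.012 ]
 [0.4345 0.0382 0.012 ]]
tray [[ 0.4137 -0.3006  0.012 ]
 [ 0.422  -0.0527  0.012 ]
 [ 0.5919 -0.0683  0.012 ]
 [ 0.5765 -0.3056  0.012 ]]
0.25 [ 0.6748 -0.      0.2261]
```

```bash
cat >> h.py <<'E'
def plan(target,yaw):
    """shift (0.1 m units) and turn (180deg units) from measured pose to target xyz, yaw deg"""
    o=ctrl.get_obs(); R=Ro.from_euler('xyz',o["orientation"],degrees=True).as_matrix()
    d=(np.array(target)-o["tool_pos"])@R/0.1
    dy=(yaw-o["orientation"][2]+180)%360-180
    return np.round(d,4), round(-dy/180,4)
E
python3 -m creep '[[-0.3,1,-0.7,-0.3,60],[-0.3,1,-0.7,-0.3,60],[-0.3,1,-0.7,-0.3,60],[-0.3,1,-0.7,-0.3,60],[-0.3,1,-0.7,-0.3,60],[-0.3,1,-0.7,-0.3,60],[-0.3,1,-0.7,-0.3,60],[-0.3,1,-0.7,-0.3,60]]'
python3 -c "
from h import *
print(plan((.46,.03,.3),10))"
```

```text
clock: 0.92
tool_pos: [0.5748, 0.0301, 0.2967]
orientation: [-180.0, -0.0, -35.6]
force: [0.2, -0.3, -0.0]
opening: 0.0602
(array([-0.9327,  0.6686, -0.0329]), np.float64(-0.2533))
```

```bash
python3 -m creep '[[-0.9,0.67,0,-0.25,60],[-0.9,0.67,0,-0.25,60],[-0.9,0.67,0,-0.25,60],[-0.9,0.67,0,-0.25,60],[-0.9,0.67,0,-0.25,60],[-0.9,0.67,0,-0.25,60],[-0.9,0.67,0,-0.25,60],[-0.9,0.67,0,-0.25,60]]'
python3 -c "
from h import *
s=snap('wrist','w2')
b=cv2.resize(s['img'][:300],None,fx=1.4,fy=1.4,interpolation=cv2.INTER_CUBIC);cv2.imwrite('pics/w2b.png',b)
print(s['xyz'],s['rotation']); snap('scene','s2')"
```

```text
clock: 1.58
tool_pos: [0.4626, 0.0287, 0.2967]
orientation: [-180.0, -0.0, 9.1]
force: [0.4, -0.2, -0.8]
opening: 0.0602
[0.52866325 0.03979324 0.45547278] [-1.44099515e+01  4.28509061e-03 -8.09255407e+01]
```

View pics/w2b.png

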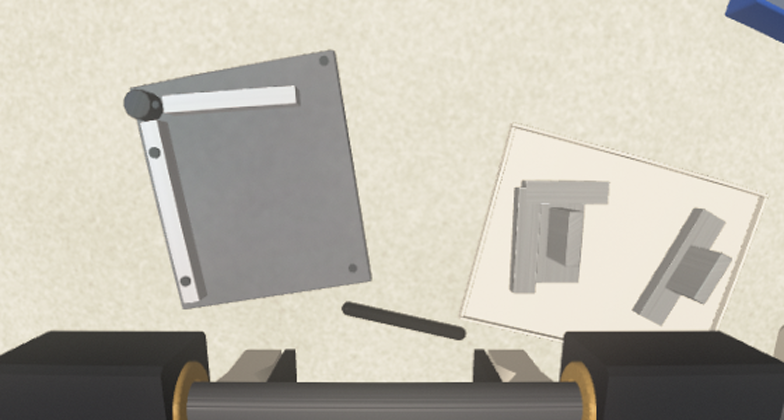

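View pics/s2.png

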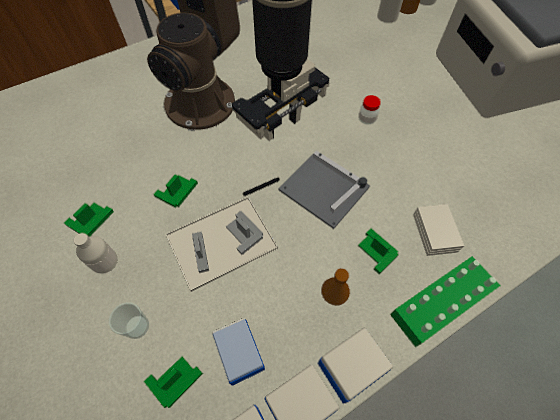

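```bash
python3 -c "
import cv2
i=cv2.imread('pics/w2.png')
a=cv2.resize(i[20:230,80:280],None,fx=2.8,fy=2.8,interpolation=cv2.INTER_CUBIC)
cv2.imwrite('pics/c1.png',a)
b=cv2.resize(i[110:230,340:460],None,fx=5,fy=5,interpolation=cv2.INTER_CUBIC)
cv2.imwrite('pics/c2.png',b)"
```

```text
(no output)
```

View pics/c1.png

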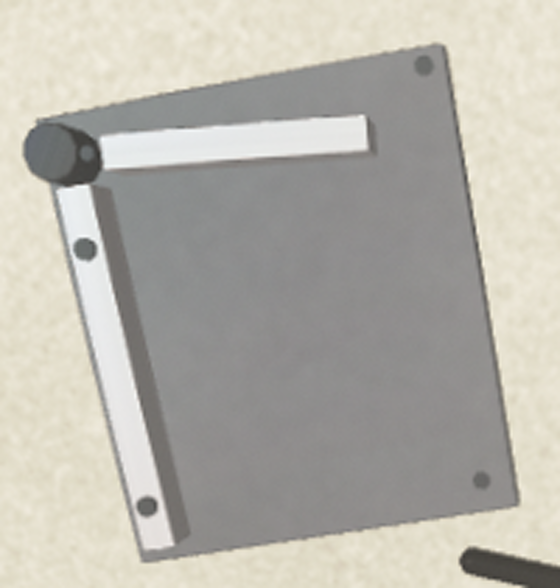

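View pics/c2.png

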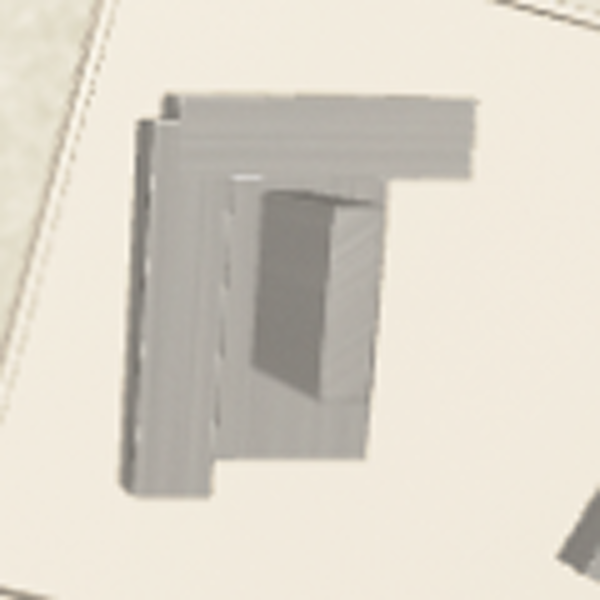

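```bash
cat > m.py <<'E'
from h import *
np.set_printoptions(precision=4,suppress=True)
import pickle
s=dict(camera_matrix=np.array([[355.24048191,0,274.28474864],[0,355.24048191,215.70836978],[0,0,1]]),k1=-0.07686738937276207,xyz=[0.52866325,0.03979324,0.45547278],rotation=[-14.4099515,4.285e-3,-80.9255407])
c1=lambda p:np.array(p)/2.8+[80-.5+.5/2.8,20-.5+.5/2.8]
c2=lambda p:np.array(p)/5+[340-.4,110-.4]
ang=lambda a,b:np.degrees(np.arctan2(*(b-a)[1::-1]))
P=onz(s,c1([(443,43),(519,505),(142,562),(38,120)]),.012)
print(P); print("x axis",ang(P[1],P[0]),ang(P[2],P[3]),"y axis-90",ang(P[0],P[3])-90,ang(P[1],P[2])-90, "ctr",P.mean(0))
F=onz(s,c1([(103,169),(368,152)]),.034); print("fence",F,ang(F[1],F[0])-90)
Rl=onz(s,c1([(93,185),(174,547)]),.034); print("rail",Rl,ang(Rl[1],Rl[0]))
L=onz(s,c2([(135,497),(157,120)]),.019); print("long",L,ang(*L))
S=onz(s,c2([(180,95),(477,99),(472,178)]),.019); print("short",S,ang(S[1],S[0])-90)
f=onz(s,c2([(335,205),(384,205),(366,400),(320,400)]),.065); print("fin",f,f.mean(0),ang(f[3],f[0]),ang(f[2],f[1]))
E
python3 m.py
```

```text
[[0.6235 0.0978 0.012 ]
 [0.4346 0.0368 0.012 ]
 [0.3801 0.207  0.012 ]
 [0.5693 0.2664 0.012 ]]
x axis 17.913160785543077 17.41111235190364 y axis-90 17.835315747955065 17.749121743388528 ctr [0.5019 0.152  0.012 ]
fence [[0.5516 0.2264 0.034 ]
 [0.5733 0.119  0.034 ]] 11.441971193956405
rail [[0.5447 0.2301 0.034 ]
 [0.3967 0.1848 0.034 ]] 17.03217516058599
long [[ 0.4451 -0.0922  0.019 ]
 [ 0.5376 -0.0772  0.019 ]] 9.222198445545333
short [[ 0.5443 -0.0814  0.019 ]
 [ 0.556  -0.1541  0.019 ]
 [ 0.5373 -0.1577  0.019 ]] 9.15184441523381
fin [[ 0.5254 -0.1078  0.065 ]
 [ 0.5273 -0.1187  0.065 ]
 [ 0.4842 -0.1254  0.065 ]
 [ 0.4825 -0.115   0.065 ]] [ 0.5049 -0.1167  0.065 ] 9.453722954345814 8.896413465804777
```

```bash
python3 -c "
from h import *
print(plan((.505,-.1167,.11),9.2))"
```

```text
(array([0.193 , 1.5015, 1.8659]), np.float64(-0.0017))
```

```bash
python3 -m creep '[[0.1,0.8,0.9,0,60],[0.1,0.8,0.9,0,60],[0.1,0.8,0.9,0,60],[0.1,0.8,0.9,0,60],[0.1,0.8,0.9,0,60],[0.1,0.8,0.9,0,60],[0.1,0.8,0.9,0,60],[0.1,0.8,0.9,0,60]]'
python3 -c "
from h import *
print(plan((.505,-.1167,.11),9.2))"
```

```text
clock: 2.35
tool_pos: [0.4858, -0.048, 0.2078]
orientation: [-180.0, -0.1, 9.0]
force: [0.2, -0.2, 0.7]
opening: 0.0599
(array([0.0789, 0.7088, 0.9783]), np.float64(-0.0009))
```

```bash
python3 -m creep '[[0.08,0.71,0.98,0,60],[0.08,0.71,0.98,0,60],[0.08,0.71,0.98,0,60],[0.08,0.71,0.98,0,60],[0.08,0.71,0.98,0,60],[0.08,0.71,0.98,0,60],[0.08,0.71,0.98,0,60],[0.08,0.71,0.98,0,60]]'
python3 -c "
from h import *
print(plan((.505,-.1167,.029),9.2))
snap('wrist','w3');snap('scene','s3')"
```

```text
clock: 3.02
tool_pos: [0.5053, -0.1167, 0.1104]
orientation: [180.0, -0.2, 9.1]
force: [-0.4, -0.3, 0.1]
opening: 0.06
(array([-0.0058, -0.001 ,  0.8139]), np.float64(-0.0007))
```

View pics/w3.png

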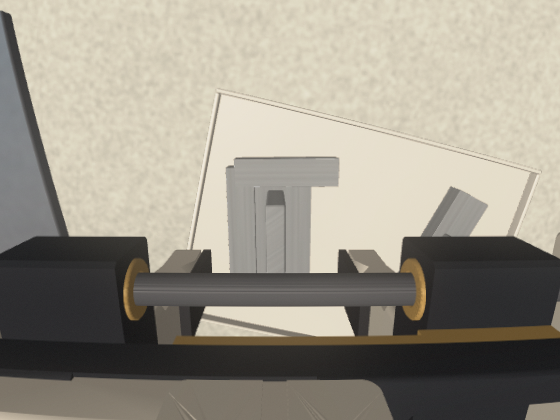

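View pics/s3.png

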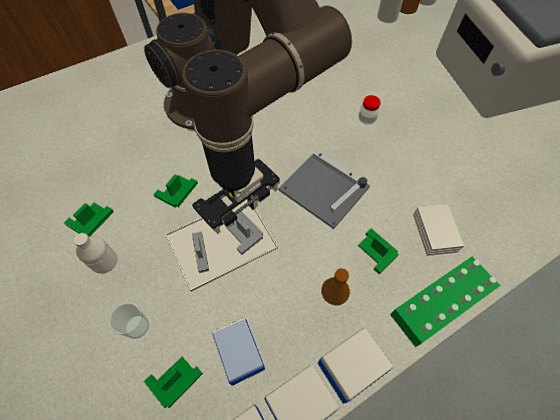

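```bash
python3 -m creep '[[0,0,0.3,0,60],[0,0,0.55,0,60],[0,0,0.7,0,60],[0,0,0.81,0,60],[0,0,0.81,0,60],[0,0,0.81,0,60],[0,0,0.81,0,60],[0,0,0.81,0,60]]'
python3 -m creep '[[0,0,0,0,40],[0,0,0,0,20],[0,0,0,0,8],[0,0,0,0,2],[0,0,0,0,2],[0,0,0,0,2],[0,0,0,0,2],[0,0,0,0,2]]'
python3 -c "
from h import *
o=ctrl.get_obs();print(o['force'],o['moment'],o['tool_pos'],o['orientation'],o['opening']);snap('wrist','w4')"
```

```text
clock: 3.78
tool_pos: [0.5051, -0.1174, 0.0288]
orientation: [180.0, -0.1, 9.0]
force: [-0.8, -0.6, -0.8]
opening: 0.06
clock: 4.45
tool_pos: [0.5042, -0.1177, 0.0275]
orientation: [180.0, 0.0, 9.0]
force: [0.5, -0.0, 0.2]
opening: 0.0119
[ 0.49530162 -0.03514796  0.23379692] [-0.12183131  0.04297565 -0.02069769] [ 0.50418075 -0.11766859  0.02753378] [1.79998956e+02 4.70461702e-03 8.99809351e+00] 0.01193155566770689
```

View pics/w4.png

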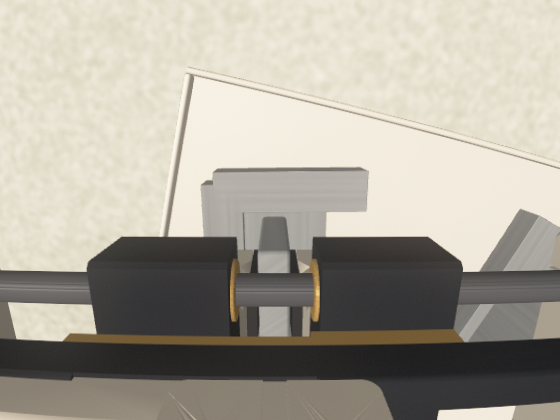

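```bash
python3 -m creep '[[0,0,-0.2,0,2],[0,0,-0.4,0,2],[0,0,-0.6,0,2],[0,0,-0.7,0,2],[0,0,-0.7,0,2],[0,0,-0.7,0,2],[0,0,-0.7,0,2],[0,0,-0.7,0,2]]'
cat >> h.py <<'E'
NC=np.array([.502,.152]); NY=17.75
def nest2w(x,y):
    a=np.radians(NY); return NC+np.array([[np.cos(a),-np.sin(a)],[np.sin(a),np.cos(a)]])@[x,y]
def w2nest(p):
    a=np.radians(NY); return np.array([[np.cos(a),np.sin(a)],[-np.sin(a),np.cos(a)]])@(np.array(p)[:2]-NC)
E
python3 -c "
from h import *
o=ctrl.get_obs();print(o['force'],o['moment'],o['opening'])
t=nest2w(.006,.015);print(t,plan((*t,.0975),17.75))"
```

```text
clock: 5.17
tool_pos: [0.5032, -0.1177, 0.0962]
orientation: [-180.0, 0.1, 9.0]
force: [-1.0, 0.6, -3.6]
opening: 0.0116
[-0.96631135  0.558078   -3.58570829] [-0.17036455  0.03222583  0.00128005] 0.011648381555642124
[0.50314141 0.16811512] (array([ 0.4459, -2.8229, -0.0136]), np.float64(-0.0487))
```

```bash
python3 -m creep '[[0.05,-0.12,0,0,2],[0.1,-0.24,0,0,2],[0.15,-0.36,0,0,2],[0.15,-0.48,0,0,2],[0.15,-0.6,0,0,2],[0.15,-0.72,0,0,2],[0.15,-0.84,0,0,2],[0.15,-0.96,0,0,2]]'
python3 -m creep '[[0.05,-0.12,0,0,2],[0.1,-0.24,0,0,2],[0.15,-0.36,0,0,2],[0.15,-0.48,0,0,2],[0.15,-0.6,0,0,2],[0.15,-0.72,0,0,2],[0.15,-0.84,0,0,2],[0.15,-0.96,0,0,2]]'
python3 -c "
from h import *
t=nest2w(.006,.015);print(t,plan((*t,.0975),17.75))"
```

```text
clock: 5.83
tool_pos: [0.5036, -0.0188, 0.0974]
orientation: [-180.0, 0.0, 9.1]
force: [0.2, -1.0, -2.9]
opening: 0.0115
clock: 6.5
tool_pos: [0.5034, 0.0777, 0.0975]
orientation: [180.0, 0.0, 9.0]
force: [0.9, -1.0, -3.5]
opening: 0.0118
[0.50314141 0.16811512] (array([ 1.391e-01, -8.930e-01,  2.000e-04]), np.float64(-0.0486))
```

```bash
python3 -m creep '[[0.05,-0.15,0,-0.01,2],[0.1,-0.3,0,-0.02,2],[0.14,-0.45,0,-0.03,2],[0.14,-0.6,0,-0.04,2],[0.14,-0.75,0,-0.0486,2],[0.14,-0.89,0,-0.0486,2],[0.14,-0.89,0,-0.0486,2],[0.14,-0.89,0,-0.0486,2]]'
python3 -c "
from h import *
s=snap('wrist','w5');print(s['xyz'],s['rotation']);snap('scene','s5')
i=s['img'];cv2.imwrite('pics/w5b.png',cv2.resize(i[0:260],None,fx=1.4,fy=1.4,interpolation=cv2.INTER_CUBIC))
o=ctrl.get_obs();print(o['force'],o['moment'],w2nest(o['tool_pos']))"
```

```text
clock: 7.17
tool_pos: [0.5035, 0.1679, 0.0975]
orientation: [180.0, 0.0, 17.8]
force: [0.1, -0.5, -3.8]
opening: 0.0119
[0.56733701 0.18888134 0.2561765 ] [-1.44418543e+01 -4.92669193e-03 -7.22162920e+01]
[-0.40624444 -0.32385972 -3.84692739] [-0.2218592   0.04886812 -0.00337174] [0.00593118 0.01363341]
```

View pics/w5b.png

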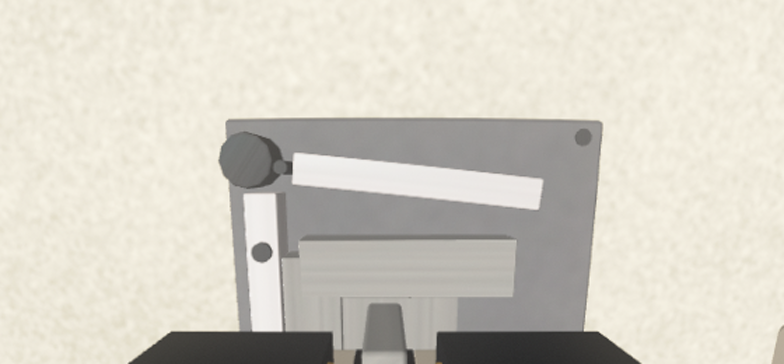

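View pics/s5.png

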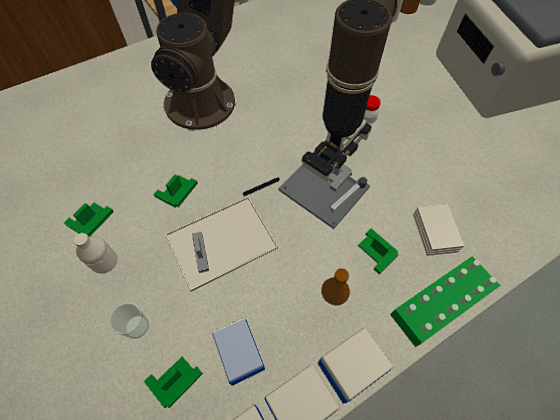

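```bash
cat > ang.py <<'E'
from h import *
import sys
def edge(s,c0,c1,r0,r1,z,sign):
    g=cv2.GaussianBlur(cv2.cvtColor(s["img"],cv2.COLOR_BGR2GRAY).astype(float),(0,0),1)
    pts=[]
    for c in range(c0,c1):
        d=sign*np.diff(g[r0:r1,c]); k=int(d.argmax())
        if 0<k<len(d)-1:
            den=d[k-1]-2*d[k]+d[k+1]; k+=0.5*(d[k-1]-d[k+1])/den if den else 0
        pts.append((c,r0+k+.5))
    P=onz(s,pts,z)[:,:2]
    for _ in range(4):
        v=cv2.fitLine(P.astype(np.float32),cv2.DIST_HUBER,0,1e-4,1e-4).ravel()
        r=(P-v[2:])@[-v[1],v[0]]; m=abs(r)<max(2*np.std(r),2e-4)
        P=P[m]
    a=np.degrees(np.arctan2(v[1],v[0])); a=(a+90)%180-90
    return a%180-90 if 1 else a, v[2:], np.std(r)
E
python3 - <<'E'
from ang import *
s=snapshot("wrist")
print("nest +x edge",edge(s,172,420,75,98,.012,-1))
uz=ctrl.get_obs()['tool_pos'][2]-.0275+.003
for sg in (1,-1): print("short top edge",edge(s,222,362,164,178,uz+.016,sg))
print("fence face",edge(s,215,380,128,155,.034,-1))
E
```

```text
nest +x edge (np.float32(17.723877), array([0.59321487, 0.19462714], dtype=float32), np.float64(2.7161940948694703e-05))
short top edge (np.float32(18.218948), array([0.5494924 , 0.17346361], dtype=float32), np.float64(3.434964608571033e-05))
short top edge (np.float32(17.910164), array([0.5503757, 0.17673  ], dtype=float32), np.float64(2.790169468079287e-05))
fence face (np.float32(12.009636), array([0.563102  , 0.17154235], dtype=float32), np.float64(3.939140748352578e-05))
```

```bash
python3 -m creep '[[0,0,0.12,0.001,2],[0,0,0.24,0.001,2],[0,0,0.36,0.001,2],[0,0,0.46,0.001,2],[0,0,0.54,0.001,2],[0,0,0.57,0.001,2],[0,0,0.57,0.001,2],[0,0,0.57,0.001,2]]'
python3 -c "
from h import *
o=ctrl.get_obs();print(o['force'],o['moment'],o['tool_pos'],o['orientation'],w2nest(o['tool_pos']))"
```

```text
clock: 7.98
tool_pos: [0.5039, 0.1668, 0.0407]
orientation: [180.0, -0.0, 17.6]
force: [0.7, 0.4, -3.7]
opening: 0.012
[ 0.69844142  0.36928539 -3.68130837] [-0.19629823  0.06150672 -0.01231164] [0.50393029 0.16680346 0.04074061] [ 1.79993723e+02 -7.93248258e-03  1.75686776e+01] [0.00635145 0.01351028]
```

```bash
python3 -m creep '[[0,0,0.01,0,2],[0,0,0.02,0,2],[0,0,0.025,0,2],[0,0,0.03,0,2],[0,0,0.03,0,2],[0,0,0.03,0,2],[0,0,0.03,0,2],[0,0,0.03,0,2]]'
python3 -c "
from h import *
o=ctrl.get_obs();print(o['force'],o['moment'],o['tool_pos'])"
python3 -m creep '[[0,0,0.003,0,2],[0,0,0.006,0,2],[0,0,0.01,0,2],[0,0,0.01,0,2],[0,0,0.01,0,2],[0,0,0.01,0,2],[0,0,0.01,0,2],[0,0,0.01,0,2]]'
python3 -c "
from h import *
o=ctrl.get_obs();print(o['force'],o['moment'],o['tool_pos'],w2nest(o['tool_pos']))"
```

```text
clock: 8.65
tool_pos: [0.5037, 0.1668, 0.0376]
orientation: [-180.0, -0.0, 17.6]
force: [-0.6, 0.0, -3.5]
opening: 0.0119
[-0.64842157  0.03487017 -3.47294567] [-0.15353676  0.0824606  -0.05235528] [0.50372386 0.16682765 0.03761463]
clock: 9.32
tool_pos: [0.5037, 0.1667, 0.0365]
orientation: [180.0, 0.0, 17.6]
force: [-0.2, -0.4, -3.8]
opening: 0.0118
[-0.23371358 -0.44111061 -3.84559816] [-0.11116274  0.04447906  0.03901332] [0.50365767 0.16674637 0.03654466] [0.0060744  0.01353901]
```

```bash
python3 -m creep '[[0,-0.02,0,0,2],[0,-0.04,0,0,2],[0,-0.06,0,0,2],[0,-0.075,0,0,2],[0,-0.09,0,0,2],[0,-0.1,0,0,2],[0,-0.1,0,0,2],[0,-0.1,0,0,2]]'
cat > st.py <<'E'
from h import *
np.set_printoptions(precision=3,suppress=True)
o=ctrl.get_obs(); a=np.radians(NY); R=np.array([[np.cos(a),np.sin(a)],[-np.sin(a),np.cos(a)]])
print(o['clock'],"nest mm",w2nest(o['tool_pos'])*1e3,"z",o['tool_pos'][2]*1e3,"Fnest",R@o['force'][:2],o['force'][2],"M",o['moment'],"rpy",o['orientation'])
E
python3 st.py
```

```text
clock: 9.98
tool_pos: [0.5006, 0.1764, 0.0366]
orientation: [-180.0, -0.0, 17.6]
force: [0.2, -1.0, -3.2]
opening: 0.0118
9.9833 nest mm [ 6.153 23.667] z 36.56113778762022 Fnest [-0.099 -0.978] -3.1784790427351934 M [-0.122  0.078 -0.006] rpy [-179.999   -0.001   17.58 ]
```

```bash
python3 -m creep '[[0,-0.003,0,0,2],[0,-0.006,0,0,2],[0,-0.009,0,0,2],[0,-0.012,0,0,2],[0,-0.015,0,0,2],[0,-0.018,0,0,2],[0,-0.02,0,0,2],[0,-0.02,0,0,2]]'
python3 st.py;python3 -m creep '[[0,-0.001,0,0,2],[0,-0.002,0,0,2],[0,-0.003,0,0,2],[0,-0.004,0,0,2],[0,-0.005,0,0,2],[0,-0.006,0,0,2],[0,-0.007,0,0,2],[0,-0.007,0,0,2]]'; python3 st.py
```

```text
clock: 10.65
tool_pos: [0.5001, 0.1783, 0.0366]
orientation: [-180.0, -0.0, 17.6]
force: [-0.1, 0.2, -3.2]
opening: 0.0119
10.65 nest mm [ 6.157 25.596] z 36.573510201284726 Fnest [-0.03   0.195] -3.1618303126646357 M [-0.138  0.026 -0.007] rpy [-180.      -0.      17.567]
clock: 11.32
tool_pos: [0.4998, 0.1789, 0.0366]
orientation: [-180.0, -0.0, 17.6]
force: [-0.7, -0.7, -4.0]
opening: 0.012
11.3167 nest mm [ 6.147 26.274] z 36.5645439235392 Fnest [-0.932 -0.483] -4.039715120764793 M [-0.152  0.045 -0.058] rpy [-179.999   -0.      17.569]
```

```bash
python3 -m creep '[[0,-0.001,0,0,2],[0,-0.002,0,0,2],[0,-0.003,0,0,2],[0,-0.004,0,0,2],[0,-0.005,0,0,2],[0,-0.006,0,0,2],[0,-0.007,0,0,2],[0,-0.007,0,0,2]]'
python3 st.py;python3 -m creep '[[0,-0.001,0,0,2],[0,-0.002,0,0,2],[0,-0.003,0,0,2],[0,-0.004,0,0,2],[0,-0.005,0,0,2],[0,-0.005,0,0,2],[0,-0.005,0,0,2],[0,-0.005,0,0,2]]'; python3 st.py
```

```text
clock: 11.98
tool_pos: [0.4996, 0.1796, 0.0366]
orientation: [180.0, 0.0, 17.6]
force: [-0.3, 0.2, -4.5]
opening: 0.0121
11.9833 nest mm [ 6.137 26.978] z 36.56251638347262 Fnest [-0.194  0.291] -4.514317407808156 M [-0.11   0.004 -0.037] rpy [180.     0.    17.57]
clock: 12.65
tool_pos: [0.4996, 0.1798, 0.0366]
orientation: [180.0, 0.0, 17.6]
force: [3.9, -4.2, -3.8]
opening: 0.0119
12.65 nest mm [ 6.173 27.164] z 36.610667475825004 Fnest [ 2.406 -5.179] -3.820929633971902 M [-1.841 -1.072  0.089] rpy [179.98    0.003  17.571]
```

```bash
python3 -m creep '[[0,0,0,0,2],[0,0,0,0,2],[0,0,0,0,2],[0,0,0,0,2],[0,0,0,0,2],[0,0,0,0,2],[0,0,0,0,2],[0,0,0,0,2]]'
python3 st.py; python3 -c "
from h import *
s=snap('wrist','w6');print(s['xyz'],s['rotation'])
i=s['img'];cv2.imwrite('pics/w6b.png',cv2.resize(i[0:260],None,fx=1.4,fy=1.4,interpolation=cv2.INTER_CUBIC))"
```

```text
clock: 13.32
tool_pos: [0.4996, 0.1798, 0.0366]
orientation: [180.0, 0.0, 17.6]
force: [3.0, -3.0, -3.2]
opening: 0.012
13.3167 nest mm [ 6.179 27.187] z 36.603617522298364 Fnest [ 1.962 -3.733] -3.2419974985520206 M [-1.855 -1.101  0.131] rpy [179.981   0.003  17.573]
[0.56344231 0.20051454 0.19530956] [-1.44366736e+01 -2.07474230e-02 -7.24593701e+01]
```

View pics/w6b.png

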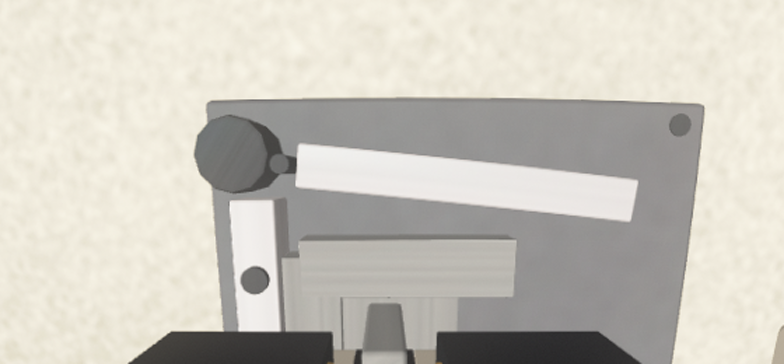

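```bash
python3 -m creep '[[0,0.004,0,-0.001,2],[0.01,0.004,0,-0.001,2],[0.02,0.004,0,-0.001,2],[0.03,0.004,0,-0.001,2],[0.045,0.004,0,-0.001,2],[0.06,0.004,0,-0.001,2],[0.07,0.004,0,-0.001,2],[0.07,0.004,0,-0.001,2]]'
python3 st.py; python3 -m creep '[[0.004,0,0,0,2],[0.008,0,0,0,2],[0.012,0,0,0,2],[0.016,0,0,0,2],[0.02,0,0,0,2],[0.024,0,0,0,2],[0.028,0,0,0,2],[0.03,0,0,0,2]]';python3 st.py
```

```text
clock: 14.03
tool_pos: [0.5066, 0.1819, 0.0365]
orientation: [-180.0, -0.0, 17.7]
force: [-0.7, -2.1, -1.8]
opening: 0.0119
14.0333 nest mm [13.47  27.075] z 36.539769382645076 Fnest [-1.265 -1.798] -1.798391870985572 M [-0.908  0.205  0.008] rpy [-179.999   -0.009   17.749]
clock: 14.7
tool_pos: [0.5092, 0.1828, 0.0365]
orientation: [-180.0, -0.0, 17.7]
force: [-1.1, -0.8, -1.3]
opening: 0.0119
14.7 nest mm [16.271 27.081] z 36.54771742155588 Fnest [-1.311 -0.464] -1.2884533005643084 M [-0.754  0.474 -0.006] rpy [-179.998   -0.006   17.75 ]
```

```bash
python3 -m creep '[[0.003,0,0,0,2],[0.006,0,0,0,2],[0.009,0,0,0,2],[0.012,0,0,0,2],[0.015,0,0,0,2],[0.018,0,0,0,2],[0.02,0,0,0,2],[0.02,0,0,0,2]]';python3 st.py
python3 -m creep '[[0.003,0,0,0,2],[0.006,0,0,0,2],[0.009,0,0,0,2],[0.012,0,0,0,2],[0.015,0,0,0,2],[0.018,0,0,0,2],[0.02,0,0,0,2],[0.02,0,0,0,2]]';python3 st.py
```

```text
clock: 15.37
tool_pos: [0.5104, 0.1831, 0.0366]
orientation: [180.0, 0.1, 17.7]
force: [-5.2, -1.5, 2.4]
opening: 0.0116
15.3667 nest mm [17.486 27.022] z 36.59718943669506 Fnest [-5.39  0.18] 2.3669963361754753 M [-0.481  1.93  -0.104] rpy [179.996   0.061  17.735]
clock: 16.03
tool_pos: [0.5122, 0.1835, 0.0366]
orientation: [180.0, 0.1, 17.7]
force: [-6.1, -2.2, 3.0]
opening: 0.012
16.0333 nest mm [19.327 26.884] z 36.56604267229302 Fnest [-6.513 -0.231] 2.952525924401863 M [-0.712  1.932 -0.121] rpy [179.988   0.078  17.727]
```

```bash
python3 -m creep '[[0.003,0,0,0,2],[0.006,0,0,0,2],[0.009,0,0,0,2],[0.012,0,0,0,2],[0.015,0,0,0,2],[0.018,0,0,0,2],[0.02,0,0,0,2],[0.02,0,0,0,2]]';python3 st.py
python3 -c "
from h import *
s=snap('wrist','w7');print(s['xyz'],s['rotation'])
i=s['img'];cv2.imwrite('pics/w7b.png',cv2.resize(i[0:260],None,fx=1.4,fy=1.4,interpolation=cv2.INTER_CUBIC))"
```

```text
clock: 16.7
tool_pos: [0.5141, 0.1841, 0.0366]
orientation: [180.0, 0.1, 17.7]
force: [-5.3, -2.1, 2.7]
opening: 0.0119
16.7 nest mm [21.33  26.841] z 36.585653253909854 Fnest [-5.712 -0.424] 2.6666759572643737 M [-0.769  1.954 -0.119] rpy [179.985   0.078  17.725]
[0.5781115  0.20503453 0.19520558] [-1.45127917e+01 -1.66170840e-02 -7.23022270e+01]
```

View pics/w7b.png

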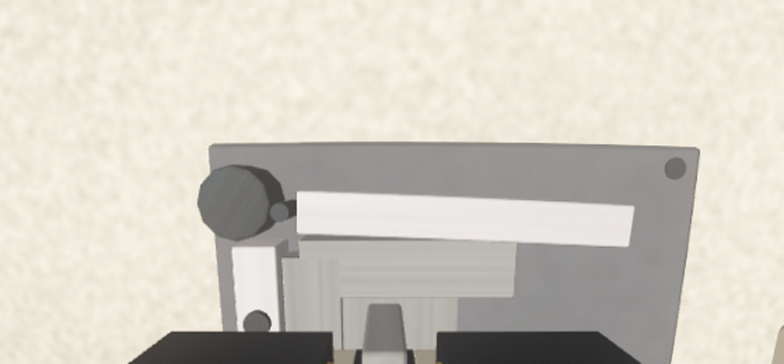

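```bash
python3 -m creep '[[0.003,0,0,0,2],[0.006,0,0,0,2],[0.009,0,0,0,2],[0.012,0,0,0,2],[0.014,0,0,0,2],[0.015,0,0,0,2],[0.015,0,0,0,2],[0.015,0,0,0,2]]';python3 st.py
python3 -m creep '[[0.001,0,0,0,2],[0.002,0,0,0,2],[0.003,0,0,0,2],[0.004,0,0,0,2],[0.005,0,0,0,2],[0.006,0,0,0,2],[0.006,0,0,0,2],[0.006,0,0,0,2]]';python3 st.py
```

```text
clock: 17.42
tool_pos: [0.5155, 0.1845, 0.0366]
orientation: [180.0, 0.1, 17.7]
force: [-5.1, -2.5, 3.1]
opening: 0.0115
17.4167 nest mm [22.764 26.805] z 36.59441492480059 Fnest [-5.601 -0.836] 3.1256435202311126 M [-0.9    1.827 -0.112] rpy [179.983   0.081  17.726]
clock: 18.08
tool_pos: [0.5161, 0.1846, 0.0366]
orientation: [180.0, 0.1, 17.7]
force: [-4.9, -2.9, 2.5]
opening: 0.0115
18.0833 nest mm [23.344 26.775] z 36.56018330452332 Fnest [-5.514 -1.312] 2.480095103566455 M [-0.921  1.914 -0.098] rpy [179.98    0.085  17.725]
```

```bash
python3 -m creep '[[0.001,0,0,0,2],[0.002,0,0,0,2],[0.003,0,0,0,2],[0.004,0,0,0,2],[0.005,0,0,0,2],[0.005,0,0,0,2],[0.005,0,0,0,2],[0.005,0,0,0,2]]';python3 st.py
python3 -m creep '[[0.001,0,0,0,2],[0.002,0,0,0,2],[0.003,0,0,0,2],[0.004,0,0,0,2],[0.004,0,0,0,2],[0.004,0,0,0,2],[0.004,0,0,0,2],[0.004,0,0,0,2]]';python3 st.py
```

```text
clock: 18.75
tool_pos: [0.5166, 0.1848, 0.0366]
orientation: [180.0, 0.1, 17.7]
force: [-5.2, -2.4, 2.1]
opening: 0.0118
18.75 nest mm [23.856 26.786] z 36.56401846204121 Fnest [-5.681 -0.718] 2.100084698887895 M [-0.908  1.872 -0.127] rpy [179.98    0.083  17.731]
clock: 19.42
tool_pos: [0.5169, 0.1849, 0.0366]
orientation: [180.0, 0.1, 17.7]
force: [-6.3, -2.0, 2.9]
opening: 0.0122
19.4167 nest mm [24.219 26.766] z 36.58993887244875 Fnest [-6.646 -0.004] 2.9337791675102682 M [-0.894  1.973 -0.106] rpy [179.98    0.087  17.728]
```

```bash
python3 -m creep '[[0.001,0,0,0,2],[0.002,0,0,0,2],[0.003,0,0,0,2],[0.003,0,0,0,2],[0.003,0,0,0,2],[0.003,0,0,0,2],[0.003,0,0,0,2],[0.003,0,0,0,2]]';python3 st.py
python3 - <<'E'
from ang import *
s=snap('wrist','w8')
cv2.imwrite('pics/w8b.png',cv2.resize(s['img'][90:220,130:470],None,fx=2.3,fy=2.3,interpolation=cv2.INTER_CUBIC))
E
```

```text
clock: 20.08
tool_pos: [0.5169, 0.1849, 0.0366]
orientation: [180.0, 0.1, 17.7]
force: [-6.3, -2.5, 3.7]
opening: 0.0117
20.0833 nest mm [24.247 26.734] z 36.62084782324331 Fnest [-6.785 -0.428] 3.6616649624997137 M [-0.93   2.397 -0.104] rpy [179.977   0.11   17.728]
```

View pics/w8b.png

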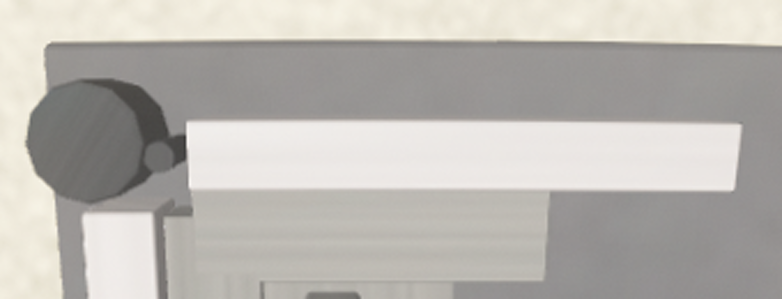

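```bash
python3 - <<'E'
from ang import *
s=snapshot('wrist')
# crop coords -> full: c=130+x/2.3, r=90+y/2.3
print("nest +x edge",edge(s,160,440,102,116,.012,-1))
print("fence top back edge",edge(s,215,445,136,150,.034,1))
print("fence top face edge free part",edge(s,375,445,165,180,.034,-1))
print("all",edge(s,215,445,165,180,.034,-1))
E
python3 st.py
```

```text
nest +x edge (np.float32(17.765587), array([0.59284866, 0.19624586], dtype=float32), np.float64(3.783048539009206e-05))
fence top back edge (np.float32(17.713982), array([0.5759554 , 0.19589406], dtype=float32), np.float64(1.92013935222852e-05))
fence top face edge free part (np.float32(17.892715), array([0.57987946, 0.13946232], dtype=float32), np.float64(1.2548098990363387e-05))
all (np.float32(17.620842), array([0.5685786 , 0.17520653], dtype=float32), np.float64(6.316785451814281e-05))
20.1833 nest mm [24.215 26.732] z 36.59097487174002 Fnest [-6.653 -0.127] 4.146384485244768 M [-0.961  2.374 -0.061] rpy [179.975   0.114  17.729]
```

```bash
python3 -m creep '[[0,-0.001,-0.001,0,2],[0,-0.002,-0.002,0,2],[0,-0.003,-0.002,0,2],[0,-0.004,-0.002,0,2],[0,-0.004,-0.002,0,2],[0,-0.004,-0.002,0,2],[0,-0.004,-0.002,0,2],[0,-0.004,-0.002,0,2]]';python3 st.py
python3 -m creep '[[0,-0.001,0,0,2],[0,-0.002,0,0,2],[0,-0.002,0,0,2],[0,-0.002,0,0,2],[0,-0.002,0,0,2],[0,-0.002,0,0,2],[0,-0.002,0,0,2],[0,-0.002,0,0,2]]';python3 st.py
```

```text
clock: 20.85
tool_pos: [0.5169, 0.1849, 0.0366]
orientation: [180.0, 0.1, 17.7]
force: [-4.4, -4.8, 1.7]
opening: 0.012
20.85 nest mm [24.212 26.776] z 36.62149217103107 Fnest [-5.686 -3.263] 1.710743959555155 M [-1.549  1.622 -0.034] rpy [179.95    0.126  17.725]
clock: 21.52
tool_pos: [0.5169, 0.1849, 0.0366]
orientation: [179.9, 0.1, 17.7]
force: [-4.3, -4.4, 2.1]
opening: 0.0119
21.5167 nest mm [24.249 26.773] z 36.63420032174011 Fnest [-5.461 -2.858] 2.0817069134629245 M [-1.935  1.395 -0.064] rpy [179.939   0.124  17.725]
```

```bash
python3 -m creep '[[0,-0.001,-0.001,0,2],[0,-0.002,-0.001,0,2],[0,-0.003,-0.001,0,2],[0,-0.003,-0.001,0,2],[0,-0.003,-0.001,0,2],[0,-0.003,-0.001,0,2],[0,-0.003,-0.001,0,2],[0,-0.003,-0.001,0,2]]';python3 st.py
python3 -m creep '[[0,-0.001,0,0,2],[0,-0.002,0,0,2],[0,-0.002,0,0,2],[0,-0.002,0,0,2],[0,-0.002,0,0,2],[0,-0.002,0,0,2],[0,-0.002,0,0,2],[0,-0.002,0,0,2]]';python3 st.py
```

```text
clock: 22.18
tool_pos: [0.5168, 0.185, 0.0366]
orientation: [179.9, 0.1, 17.7]
force: [-3.5, -5.9, 1.3]
opening: 0.0118
22.1833 nest mm [24.197 26.917] z 36.632779366508096 Fnest [-5.082 -4.542] 1.2674697168964804 M [-2.168  1.131 -0.126] rpy [179.928   0.136  17.718]
clock: 22.85
tool_pos: [0.5168, 0.1852, 0.0367]
orientation: [179.9, 0.1, 17.7]
force: [-3.6, -5.5, 1.5]
opening: 0.0121
22.85 nest mm [24.221 27.083] z 36.65904590917761 Fnest [-5.086 -4.187] 1.4854817466993642 M [-2.306  1.003 -0.126] rpy [179.926   0.133  17.718]
```

```bash
python3 -m creep '[[0,-0.001,-0.001,0,2],[0,-0.002,-0.002,0,2],[0,-0.002,-0.002,0,2],[0,-0.002,-0.002,0,2],[0,-0.002,-0.002,0,2],[0,-0.002,-0.002,0,2],[0,-0.002,-0.002,0,2],[0,-0.002,-0.002,0,2]]';python3 st.py
python3 -m creep '[[0,-0.001,0,0,2],[0,-0.002,0,0,2],[0,-0.002,0,0,2],[0,-0.002,0,0,2],[0,-0.002,0,0,2],[0,-0.002,0,0,2],[0,-0.002,0,0,2],[0,-0.002,0,0,2]]';python3 st.py
```

```text
clock: 23.52
tool_pos: [0.5168, 0.1853, 0.0367]
orientation: [179.9, 0.1, 17.7]
force: [-1.7, -6.8, -1.7]
opening: 0.0118
23.5167 nest mm [24.209 27.176] z 36.682844224067225 Fnest [-3.684 -5.942] -1.7293049865887615 M [-2.483  0.591 -0.088] rpy [179.915   0.141  17.724]
clock: 24.18
tool_pos: [0.5168, 0.1853, 0.0367]
orientation: [179.9, 0.1, 17.7]
force: [-1.6, -6.8, -0.9]
opening: 0.0114
24.1833 nest mm [24.209 27.207] z 36.68040506479361 Fnest [-3.61  -6.014] -0.9443528916906595 M [-2.845  0.368 -0.077] rpy [179.905   0.145  17.723]
```

```bash
python3 -m creep '[[0.001,0,0,0,2],[0.002,0,0,0,2],[0.003,-0.001,0,0,2],[0.004,-0.002,0,0,2],[0.004,-0.002,0,0,2],[0.004,-0.002,0,0,2],[0.004,-0.002,0,0,2],[0.004,-0.002,0,0,2]]';python3 st.py
python3 -m creep '[[0,0,0,0,2],[0,0,0,0,2],[0,0,0,0,2],[0,0,0,0,2],[0,0,0,0,2],[0,0,0,0,2],[0,0,0,0,2],[0,0,0,0,2]]';python3 st.py
```

```text
clock: 24.85
tool_pos: [0.5167, 0.1853, 0.0367]
orientation: [179.9, 0.2, 17.7]
force: [-2.8, -7.9, 1.4]
opening: 0.0119
24.85 nest mm [24.19  27.213] z 36.66164241690285 Fnest [-5.094 -6.69 ] 1.4422176593055367 M [-3.061  0.698  0.009] rpy [179.89    0.184  17.719]
clock: 25.52
tool_pos: [0.5168, 0.1853, 0.0367]
orientation: [179.9, 0.2, 17.7]
force: [-2.3, -8.4, 0.3]
opening: 0.0121
25.5167 nest mm [24.224 27.205] z 36.68877038085719 Fnest [-4.714 -7.284] 0.25390236547708683 M [-3.103  0.733 -0.024] rpy [179.889   0.182  17.716]
```

```bash
python3 -m creep '[[0.001,0,0,0,2],[0.002,0,0,0,2],[0.003,0,0,0,2],[0.003,-0.001,0,0,2],[0.003,-0.001,0,0,2],[0.003,-0.001,0,0,2],[0.003,-0.001,0,0,2],[0.003,-0.001,0,0,2]]';python3 st.py
python3 -m creep '[[0,0,0,0,2],[0,0,0,0,2],[0,0,0,0,2],[0,0,0,0,2],[0,0,0,0,2],[0,0,0,0,2],[0,0,0,0,2],[0,0,0,0,2]]';python3 st.py
python3 - <<'E'
from ang import *
s=snap('wrist','w9')
cv2.imwrite('pics/w9b.png',cv2.resize(s['img'][90:220,130:470],None,fx=2.3,fy=2.3,interpolation=cv2.INTER_CUBIC))
print("nest +x edge",edge(s,160,440,102,116,.012,-1))
print("fence top back edge",edge(s,215,445,136,150,.034,1))
print("free",edge(s,375,445,165,180,.034,-1))
E
```

```text
clock: 26.18
tool_pos: [0.5168, 0.1853, 0.0367]
orientation: [179.9, 0.2, 17.7]
force: [-2.8, -8.9, 1.4]
opening: 0.0117
26.1833 nest mm [24.24 27.22] z 36.70728556099599 Fnest [-5.365 -7.607] 1.4043031392969807 M [-3.215  1.078 -0.084] rpy [179.883   0.207  17.715]
clock: 26.85
tool_pos: [0.5168, 0.1853, 0.0367]
orientation: [179.9, 0.2, 17.7]
force: [-2.9, -8.3, 1.9]
opening: 0.0121
26.85 nest mm [24.209 27.192] z 36.689550228927686 Fnest [-5.268 -7.018] 1.8555094507616348 M [-3.232  1.042 -0.085] rpy [179.88    0.211  17.714]
nest +x edge (np.float32(17.754143), array([0.59749985, 0.1817146 ], dtype=float32), np.float64(6.829357837112601e-05))
fence top back edge (np.float32(17.70607), array([0.58288234, 0.17420916], dtype=float32), np.float64(1.9688035715387924e-05))
free (np.float32(17.858452), array([0.57957673, 0.14042662], dtype=float32), np.float64(1.286544731872035e-05))
```

View pics/w9b.png

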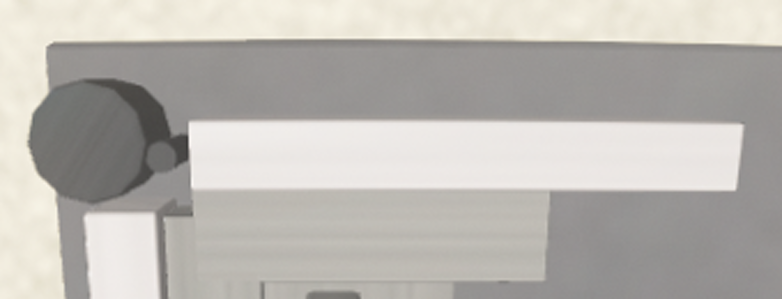

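```bash
python3 -m creep '[[0.001,0,0,0,2],[0.002,0,-0.001,0,2],[0.003,0,-0.002,0,2],[0.004,0,-0.002,0,2],[0.005,0,-0.002,0,2],[0.005,0,-0.002,0,2],[0.005,0,-0.002,0,2],[0.005,0,-0.002,0,2]]';python3 st.py
python3 -m creep '[[0,0,0,0,2],[0,0,0,0,2],[0,0,0,0,2],[0,0,0,0,2],[0,0,0,0,2],[0,0,0,0,2],[0,0,0,0,2],[0,0,0,0,2]]';python3 st.py
```

```text
clock: 27.57
tool_pos: [0.5168, 0.1853, 0.0367]
orientation: [179.9, 0.3, 17.7]
force: [-5.5, -7.7, 2.1]
opening: 0.012
27.5667 nest mm [24.231 27.187] z 36.71504067748903 Fnest [-7.598 -5.647] 2.1326659677330166 M [-3.074  1.594 -0.085] rpy [179.878   0.258  17.707]
clock: 28.23
tool_pos: [0.5168, 0.1853, 0.0367]
orientation: [179.9, 0.3, 17.7]
force: [-4.7, -7.8, 1.4]
opening: 0.0118
28.2333 nest mm [24.255 27.19 ] z 36.713556474475716 Fnest [-6.857 -5.981] 1.4195824666707715 M [-3.157  1.556 -0.072] rpy [179.88    0.256  17.703]
```

```bash
python3 -m creep '[[0,-0.001,0,0,2],[0,-0.002,0,0,2],[0,-0.002,0,0,2],[0,-0.002,0,0,2],[0,-0.002,0,0,2],[0,-0.002,0,0,2],[0,-0.002,0,0,2],[0,-0.002,0,0,2]]';python3 st.py
python3 -m creep '[[0,0,0,0,2],[0,0,0,0,2],[0,0,0,0,2],[0,0,0,0,2],[0,0,0,0,2],[0,0,0,0,2],[0,0,0,0,2],[0,0,0,0,2]]';python3 st.py
python3 -m creep '[[0,0,0,0,2],[0,0,0,0,2],[0,0,0,0,2],[0,0,0,0,2],[0,0,0,0,2],[0,0,0,0,2],[0,0,0,0,2],[0,0,0,0,2]]';python3 st.py
```

```text
clock: 28.9
tool_pos: [0.5168, 0.1853, 0.0367]
orientation: [179.9, 0.3, 17.7]
force: [-4.4, -8.2, 1.3]
opening: 0.0119
28.9 nest mm [24.226 27.207] z 36.72534458980141 Fnest [-6.724 -6.474] 1.349964291801567 M [-3.386  1.281 -0.067] rpy [179.867   0.261  17.706]
clock: 29.57
tool_pos: [0.5168, 0.1853, 0.0367]
orientation: [179.9, 0.3, 17.7]
force: [-3.3, -9.1, 1.8]
opening: 0.0121
29.5667 nest mm [24.225 27.158] z 36.71714500182863 Fnest [-5.92  -7.611] 1.8304016098296627 M [-3.438  1.352 -0.065] rpy [179.864   0.263  17.703]
clock: 30.23
tool_pos: [0.5168, 0.1853, 0.0367]
orientation: [179.9, 0.3, 17.7]
force: [-3.4, -8.1, 2.2]
opening: 0.012
30.2333 nest mm [24.266 27.197] z 36.747654203620954 Fnest [-5.706 -6.711] 2.2199662482593117 M [-3.44   1.273 -0.051] rpy [179.866   0.257  17.706]
```

```bash
python3 -m creep '[[-0.003,0,0,0,2],[-0.006,0,0,0,2],[-0.01,0,0,0,2],[-0.015,0,0,0,2],[-0.02,0,0,0,2],[-0.025,0,0,0,2],[-0.03,0,0,0,2],[-0.03,0,0,0,2]]';python3 st.py
```

```text
clock: 30.9
tool_pos: [0.5165, 0.1853, 0.037]
orientation: [179.9, 0.0, 17.8]
force: [7.2, -10.5, -6.2]
opening: 0.0119
30.9 nest mm [23.964 27.331] z 36.961985566543724 Fnest [  3.624 -12.179] -6.154868678120916 M [-4.081 -2.71  -0.114] rpy [179.882   0.008  17.755]
```

```bash
python3 -m creep '[[0,0.004,0,0,2],[0,0.008,0,0,2],[0,0.012,0,0,2],[0,0.016,0,0,2],[0,0.02,0,0,2],[-0.02,0.025,0,0,2],[-0.04,0.03,0,0,2],[-0.04,0.03,0,0,2]]';python3 st.py
python3 - <<'E'
from ang import *
s=snap('wrist','w10')
cv2.imwrite('pics/w10b.png',cv2.resize(s['img'][40:220,130:470],None,fx=2.3,fy=2.3,interpolation=cv2.INTER_CUBIC))
E
```

```text
clock: 31.57
tool_pos: [0.5124, 0.1829, 0.0373]
orientation: [-180.0, -0.0, 17.8]
force: [0.1, -0.2, -4.7]
opening: 0.0115
31.5667 nest mm [19.303 26.27 ] z 37.33459884938709 Fnest [ 0.007 -0.251] -4.698358345038878 M [-0.166  0.084 -0.021] rpy [-179.981   -0.006   17.76 ]
```

View pics/w10b.png

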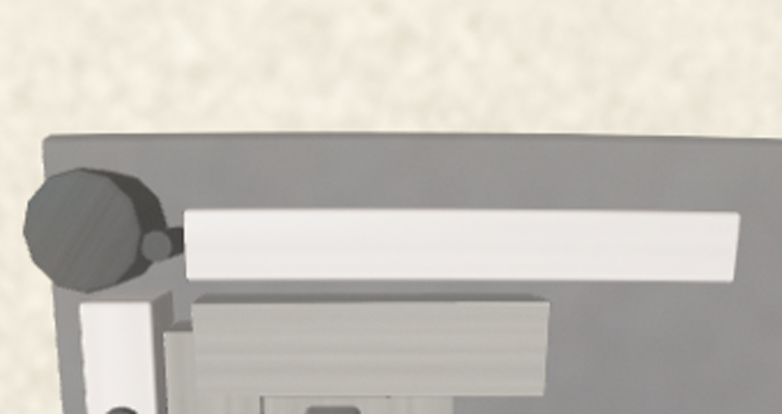

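```bash
python3 -m creep '[[0.01,0,0,0,2],[0.02,0,0,0,2],[0.03,0,0,0,2],[0.04,0,0,0,2],[0.045,0,0,0,2],[0.048,-0.002,0,0,2],[0.049,-0.004,0,0,2],[0.049,-0.006,0,0,2]]';python3 st.py
python3 -m creep '[[0.001,-0.002,0,0,2],[0.002,-0.004,0,0,2],[0.003,-0.006,0,0,2],[0.004,-0.006,0,0,2],[0.004,-0.006,0,0,2],[0.004,-0.006,0,0,2],[0.004,-0.006,0,0,2],[0.004,-0.006,0,0,2]]';python3 st.py
```

```text
clock: 32.28
tool_pos: [0.5169, 0.1845, 0.0371]
orientation: [180.0, 0.0, 17.7]
force: [-1.1, -1.4, -3.3]
opening: 0.012
32.2833 nest mm [24.158 26.44 ] z 37.05916279817084 Fnest [-1.467 -1.037] -3.3362522581000142 M [-0.492  0.421 -0.016] rpy [179.985   0.045  17.735]
clock: 32.95
tool_pos: [0.5169, 0.1851, 0.037]
orientation: [180.0, 0.1, 17.7]
force: [-3.9, -3.2, -1.8]
opening: 0.0118
32.95 nest mm [24.246 27.006] z 37.049169460884045 Fnest [-4.74  -1.889] -1.7626341245225192 M [-1.314  1.715  0.021] rpy [179.98    0.072  17.74 ]
```

```bash
python3 -m creep '[[0.001,-0.001,0,0,2],[0.002,-0.002,0,0,2],[0.002,-0.003,0,0,2],[0.002,-0.004,0,0,2],[0.002,-0.004,0,0,2],[0.002,-0.004,0,0,2],[0.002,-0.004,0,0,2],[0.002,-0.004,0,0,2]]';python3 st.py
python3 -m creep '[[0.001,-0.001,0,0,2],[0.002,-0.002,0,0,2],[0.003,-0.003,0,0,2],[0.003,-0.003,0,0,2],[0.003,-0.003,0,0,2],[0.003,-0.003,0,0,2],[0.003,-0.003,0,0,2],[0.003,-0.003,0,0,2]]';python3 st.py
```

```text
clock: 33.62
tool_pos: [0.5168, 0.1852, 0.037]
orientation: [180.0, 0.1, 17.7]
force: [-3.6, -3.6, -2.7]
opening: 0.0119
33.6167 nest mm [24.265 27.135] z 37.01597906869403 Fnest [-4.552 -2.349] -2.6576995501721443 M [-1.68   1.534 -0.125] rpy [179.963   0.093  17.731]
clock: 34.28
tool_pos: [0.5169, 0.1853, 0.037]
orientation: [179.9, 0.1, 17.7]
force: [-4.3, -5.0, -2.1]
opening: 0.0119
34.2833 nest mm [24.285 27.151] z 37.00662616521473 Fnest [-5.613 -3.442] -2.133897944709765 M [-2.191  1.611 -0.042] rpy [179.942   0.124  17.728]
```

```bash
python3 -m creep '[[0.001,-0.002,0,0,2],[0.002,-0.003,0,0,2],[0.003,-0.004,0,0,2],[0.004,-0.005,0,0,2],[0.004,-0.006,0,0,2],[0.004,-0.006,0,0,2],[0.004,-0.006,0,0,2],[0.004,-0.006,0,0,2]]';python3 st.py
python3 -m creep '[[0.001,-0.001,0,0,2],[0.002,-0.002,0,0,2],[0.003,-0.002,0,0,2],[0.003,-0.002,0,0,2],[0.003,-0.002,0,0,2],[0.003,-0.002,0,0,2],[0.003,-0.002,0,0,2],[0.003,-0.002,0,0,2]]';python3 st.py
```

```text
clock: 34.95
tool_pos: [0.5168, 0.1853, 0.037]
orientation: [179.9, 0.2, 17.7]
force: [-3.1, -8.1, -1.3]
opening: 0.0116
34.95 nest mm [24.278 27.21 ] z 37.00069969773717 Fnest [-5.373 -6.759] -1.2955531059346779 M [-3.137  1.514 -0.066] rpy [179.9     0.172  17.727]
clock: 35.62
tool_pos: [0.5168, 0.1853, 0.037]
orientation: [179.9, 0.2, 17.7]
force: [-4.6, -8.8, 0.8]
opening: 0.0117
35.6167 nest mm [24.273 27.203] z 37.000787643398645 Fnest [-7.071 -6.962] 0.8197083413438542 M [-3.476  1.654 -0.026] rpy [179.888   0.203  17.722]
```

```bash
python3 -m creep '[[0.001,0,0,0,2],[0.002,-0.001,0,0,2],[0.003,-0.002,0,0,2],[0.004,-0.002,0,0,2],[0.004,-0.002,0,0,2],[0.004,-0.002,0,0,2],[0.004,-0.002,0,0,2],[0.004,-0.002,0,0,2]]';python3 st.py
python3 -m creep '[[0,0,0,0,2],[0,0,0,0,2],[0,0,0,0,2],[0,0,0,0,2],[0,0,0,0,2],[0,0,0,0,2],[0,0,0,0,2],[0,0,0,0,2]]';python3 st.py
python3 -m creep '[[0,0,0,0,2],[0,0,0,0,2],[0,0,0,0,2],[0,0,0,0,2],[0,0,0,0,2],[0,0,0,0,2],[0,0,0,0,2],[0,0,0,0,2]]';python3 st.py
```

```text
clock: 36.28
tool_pos: [0.5168, 0.1854, 0.037]
orientation: [179.9, 0.2, 17.7]
force: [-5.5, -9.6, 1.3]
opening: 0.012
36.2833 nest mm [24.309 27.239] z 36.969725981219185 Fnest [-8.148 -7.503] 1.271943470896078 M [-3.684  2.044 -0.016] rpy [179.872   0.24   17.721]
clock: 36.95
tool_pos: [0.5169, 0.1854, 0.037]
orientation: [179.9, 0.2, 17.7]
force: [-5.6, -8.8, 2.4]
opening: 0.0119
36.95 nest mm [24.341 27.228] z 37.00654742666019 Fnest [-8.069 -6.697] 2.412175154034472 M [-3.707  2.018 -0.003] rpy [179.872   0.236  17.723]
clock: 37.62
tool_pos: [0.5168, 0.1853, 0.037]
orientation: [179.9, 0.2, 17.7]
force: [-4.9, -9.0, 2.0]
opening: 0.0121
37.6167 nest mm [24.305 27.223] z 36.99054752827104 Fnest [-7.448 -7.042] 2.0011994512937945 M [-3.686  2.045 -0.017] rpy [179.874   0.239  17.715]
```

```bash
python3 -m creep '[[-0.004,0.004,0,0,2],[-0.009,0.009,0,0,2],[-0.014,0.014,0,0,2],[-0.02,0.02,0,0,2],[-0.03,0.03,0,0,2],[-0.045,0.04,0,0,2],[-0.07,0.05,0,0,2],[-0.1,0.06,0,0,2]]';python3 st.py
python3 -m creep '[[-0.03,0.02,-0.05,0,2],[-0.03,0.02,-0.15,0,2],[-0.03,0.02,-0.3,0,2],[-0.03,0.02,-0.45,0,2],[-0.03,0.02,-0.6,0,2],[-0.03,0.02,-0.6,0,2],[-0.03,0.02,-0.6,0,2],[-0.03,0.02,-0.6,0,2]]';python3 st.py
python3 - <<'E'
from ang import *
s=snap('wrist','w11')
cv2.imwrite('pics/w11b.png',cv2.resize(s['img'][0:260],None,fx=1.4,fy=1.4,interpolation=cv2.INTER_CUBIC))
for yaw in (17.75,9.2): print(plan((.502,-.118,.097),yaw))
E
```

```text
clock: 38.28
tool_pos: [0.5117, 0.1795, 0.0378]
orientation: [-180.0, -0.1, 17.8]
force: [0.2, -0.1, -4.7]
opening: 0.0116
38.2833 nest mm [17.592 23.249] z 37.75877681288452 Fnest [ 0.142 -0.166] -4.731498666286428 M [-0.182  0.123  0.008] rpy [-179.97    -0.126   17.776]
clock: 38.95
tool_pos: [0.5082, 0.1759, 0.0971]
orientation: [-180.0, 0.0, 17.7]
force: [-0.6, -0.2, -4.1]
opening: 0.0118
38.95 nest mm [13.204 20.902] z 97.05522147447273 Fnest [-0.633 -0.005] -4.059767270199078 M [-0.188  0.062 -0.016] rpy [-179.984    0.002   17.733]
(array([-9.5160e-01,  2.7795e+00, -2.5000e-03]), np.float64(-0.0001))
(array([-9.5160e-01,  2.7795e+00, -2.5000e-03]), np.float64(0.0474))
```

View pics/w11b.png

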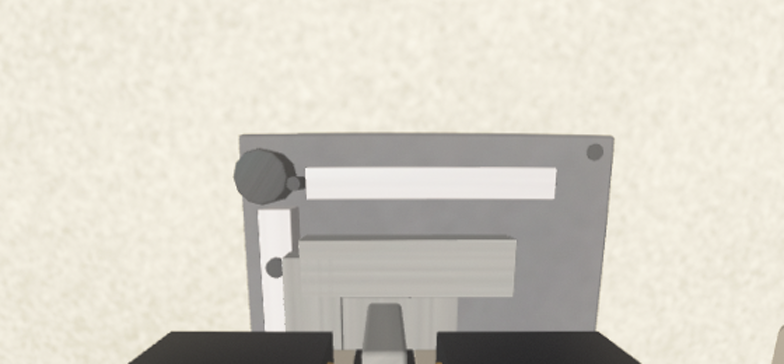

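```bash
python3 -m creep '[[-0.04,0.12,0,0.01,2],[-0.08,0.24,0,0.02,2],[-0.12,0.36,0,0.03,2],[-0.16,0.48,0,0.04,2],[-0.2,0.6,0,0.048,2],[-0.24,0.72,0,0.048,2],[-0.28,0.84,0,0.048,2],[-0.32,0.96,0,0.048,2]]'
python3 -c "
from h import *
print(plan((.504,-.1177,.097),9.0))"
```

```text
clock: 39.67
tool_pos: [0.5073, 0.0734, 0.0973]
orientation: [-180.0, -0.0, 9.1]
force: [1.3, -1.1, -4.3]
opening: 0.0118
(array([-0.3347,  1.8819,  0.0031]), np.float64(0.0006))
```

```bash
python3 -m creep '[[-0.02,0.12,0,0,2],[-0.04,0.24,0,0,2],[-0.06,0.36,0,0,2],[-0.08,0.48,0,0,2],[-0.1,0.6,0,0,2],[-0.12,0.72,0,0,2],[-0.15,0.84,0,0,2],[-0.17,0.95,0,0,2]]'
python3 -c "
from h import *
print(plan((.504,-.1177,.097),9.0))"
```

```text
clock: 40.33
tool_pos: [0.5053, -0.0229, 0.0972]
orientation: [-180.0, 0.0, 9.1]
force: [-0.2, -0.8, -3.9]
opening: 0.0121
(array([-0.1627,  0.9338,  0.0021]), np.float64(0.0006))
```

```bash
python3 -m creep '[[-0.02,0.15,0,0,2],[-0.04,0.3,0,0,2],[-0.06,0.45,0,0,2],[-0.08,0.6,0,0,2],[-0.1,0.75,0,0,2],[-0.16,0.93,0,0,2],[-0.16,0.93,0,0,2],[-0.16,0.93,0,0,2]]'
python3 -m creep '[[0,0,0.12,0,2],[0,0,0.24,0,2],[0,0,0.36,0,2],[0,0,0.48,0,2],[0,0,0.58,0,2],[0,0,0.64,0,2],[0,0,0.66,0,2],[0,0,0.66,0,2]]'
python3 st.py
python3 -c "
from h import *
snap('wrist','w12')"
```

```text
clock: 41.0
tool_pos: [0.5041, -0.1172, 0.0971]
orientation: [-180.0, 0.0, 9.0]
force: [-0.3, 0.6, -4.6]
opening: 0.0119
clock: 41.67
tool_pos: [0.5044, -0.1159, 0.0309]
orientation: [180.0, 0.0, 9.1]
force: [-0.4, 0.7, -4.0]
opening: 0.0123
41.6667 nest mm [ -79.418 -255.855] z 30.905447960596664 Fnest [-0.182  0.811] -3.9566404039356726 M [-0.131  0.036  0.03 ] rpy [179.998   0.048   9.125]
```

View pics/w12.png

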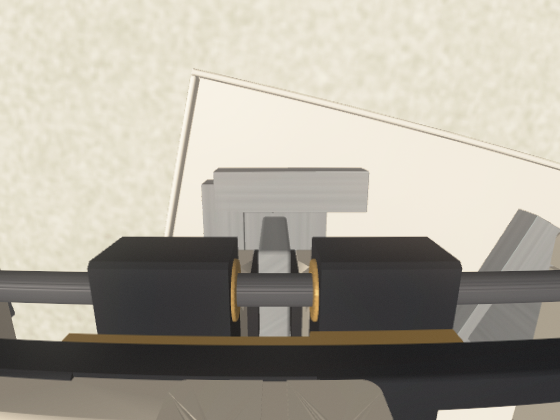

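Over its old place in the tray, same view as at the pick. Lower until it touches.

```bash
python3 -m creep '[[0,0,0.005,0,2],[0,0,0.01,0,2],[0,0,0.015,0,2],[0,0,0.02,0,2],[0,0,0.025,0,2],[0,0,0.03,0,2],[0,0,0.03,0,2],[0,0,0.03,0,2]]'
python3 st.py
```

```text
clock: 42.38
tool_pos: [0.5044, -0.116, 0.0282]
orientation: [180.0, 0.0, 9.1]
force: [0.2, -0.4, -4.6]
opening: 0.0119
42.3833 nest mm [ -79.374 -255.99 ] z 28.239350118050005 Fnest [ 0.053 -0.444] -4.552320373053711 M [-0.134  0.024  0.002] rpy [179.999   0.006   9.106]
```

```bash
python3 -m creep '[[0,0,0.003,0,2],[0,0,0.006,0,2],[0,0,0.008,0,2],[0,0,0.01,0,2],[0,0,0.01,0,2],[0,0,0.01,0,2],[0,0,0.01,0,2],[0,0,0.01,0,2]]'
python3 st.py
```

```text
clock: 43.05
tool_pos: [0.5045, -0.116, 0.0275]
orientation: [180.0, -0.0, 9.1]
force: [-1.4, 2.1, 4.2]
opening: 0.0121
43.05 nest mm [ -79.293 -255.97 ] z 27.517580628902543 Fnest [-0.71   2.443] 4.167253742310414 M [ 0.294  1.047 -0.017] rpy [179.998  -0.01    9.114]
```

```bash
python3 -m creep '[[0,0,-0.002,0,2],[0,0,-0.002,0,2],[0,0,-0.002,0,12],[0,0,-0.002,0,20],[0,0,-0.002,0,30],[0,0,-0.002,0,40],[0,0,-0.002,0,40],[0,0,-0.002,0,40]]'
python3 -m creep '[[0,0,-0.1,0,40],[0,0,-0.25,0,40],[0,0,-0.4,0,40],[0,0,-0.6,0,40],[0,0,-0.8,0,40],[0,0,-1,0,40],[0,0,-1,0,40],[0,0,-1,0,40]]'
python3 -m creep '[[-0.3,0,-0.8,0,40],[-0.6,-0.2,-0.9,0,40],[-0.6,-0.6,-0.9,0,40],[-0.6,-1,-0.9,0,40],[-0.6,-1,-0.9,0,40],[-0.6,-1,-0.9,0,40],[-0.6,-1,-0.9,0,40],[-0.6,-1,-0.9,0,40]]'
python3 - <<'E'
from h import *
s=snap('wrist','w13'); print(s['xyz'],s['rotation'])
cv2.imwrite('pics/w13b.png',cv2.resize(s['img'][:300],None,fx=1.4,fy=1.4,interpolation=cv2.INTER_CUBIC)); snap('scene','s13')
E
```

```text
clock: 43.72
tool_pos: [0.5046, -0.116, 0.0274]
orientation: [180.0, -0.0, 9.1]
force: [-0.4, -0.2, -0.1]
opening: 0.0379
clock: 44.38
tool_pos: [0.5054, -0.1159, 0.1294]
orientation: [180.0, -0.2, 9.1]
force: [-0.1, 0.3, -0.3]
opening: 0.0401
clock: 45.05
tool_pos: [0.4292, -0.027, 0.217]
orientation: [180.0, 0.1, 9.1]
force: [-0.0, 0.5, -1.2]
opening: 0.0401
[ 0.4954642  -0.01577394  0.37565336] [-1.44919727e+01 -2.03302477e-02 -8.09028361e+01]
```

View pics/w13b.png

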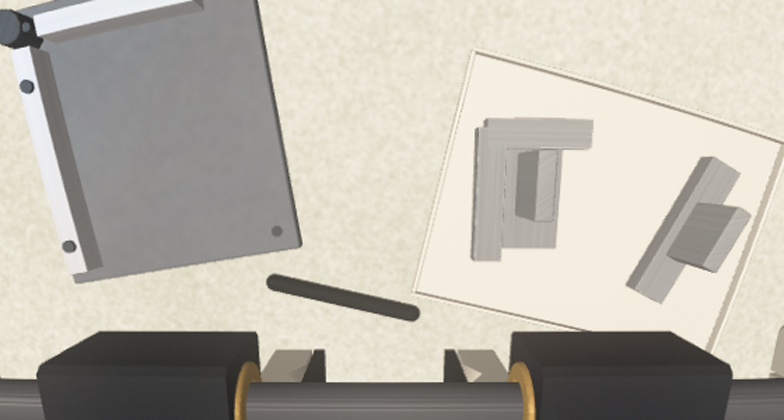

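View pics/s13.png

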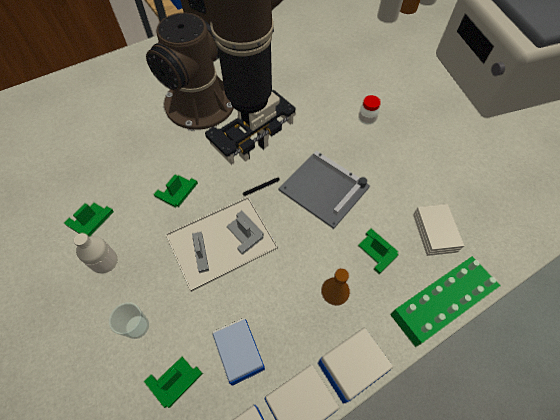

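```bash
python3 -c "
from plant import workorder,ctrl
print(ctrl.get_obs()['qvel']); print(workorder.close_job())"
```

```text
[-0.26334317  0.18381915  0.05555815 -0.02963207 -0.0537836  -0.14787152]
the job is handed in; nothing more can be done
None
```

The setting square swung the fence back to square and is now lying flat in the tray, released. I handed the job in at about 45 s, and it gave no verdict.

- **Squaring the fence:** With the square I found the rail by touch, about 2 mm outside its nominal line. I then pushed the fence back from about 0.11 rad.
- **Pressing:** I pressed rail and fence together twice, for over a second each time. In the second and firmer press the wrist read about 7 to 8 N towards each face. That reading also includes some friction on the nest plate, so I estimate at least 3 N on each face, but I could not measure the two contact forces separately. The highest side force was about 12 N towards the rail, for a moment while drawing off the first time.
- **Fence angle:** During the first press the fence measured within about 0.1° of the nest's edge. After drawing off, the picture still showed it square to within about 0.2°, judged by eye.
- **End state:** The last pictures show the square flat at its old place in the tray. The straight-edge, marker and other things look unmoved, and the gripper is clear of everything.
- **One disagreement:** Camera edge fits of the square's angle before contact differed by up to 0.5°. The forces and flush faces in contact agreed with the nest's angle of about 17.7°.

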